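# Release the twin-button latch of a blower test chamber

### The job

Open the spring-hinged lid of the bench test chamber: with the two fingertips, press its two yellow latch buttons down together and keep both down until the lid has risen past its safety catch. Then let go of the buttons, move clear and let the lid swing fully open by itself before finishing. Do not push or lift the lid yourself, and leave the red emergency stop and all the loose parts as they are.

Things in the scene. Friction and masses are not known exactly. Their poses are not given: they have to be found in the camera images.
- chamber: fixed test chamber: white front ledge (115 mm deep, x -45 to +70 mm; 400 wide; level top at 140 mm) and behind it a grey box (200 deep, 400 wide, 150 high) with a finned blower under a clear lid. Origin on the bench below the mid-point between the latch buttons; x points from ledge to box (away from the robot), y from right button to left, z up. Flat gauge (6 mm high) on the ledge at x 12, y 100
- cap_left (a point): left latch button: round flat yellow cap, 26 mm across, in a black plate at the middle of the ledge. This point: the centre of its top, 158 mm above the bench when up; it moves straight down. Caps are 64 mm apart centre to centre (38 mm clear between), 66 mm from cap centre to the lid's front edge. A steel collar (36 mm across) round each cap lies 13 mm below the raised top
- cap_right (a point): right latch button, the same as the left one; this point: the centre of its top
- latch_left (a joint): how far the left button is pressed: 0 up, 0.010 m at its stop. Spring return, about 1.6 N at the start and 6 N at the stop. Its bolt clears the lid's catch at about 5 mm: press 7 to 10 mm to be sure, and keep it there
- latch_right (a joint): how far the right button is pressed, same values. With only one button down the other bolt still holds the lid shut
- lid (a joint): opening of the lid: 0 shut, 0.9 rad fully open (stop). Damped spring hinges along the top of the box's far wall: with both bolts clear it rises slowly by itself (its weight varies: 1 to 3 s to the safety catch, 5 to 12 s to fully open). If a button comes up before 0.2 rad, the bolt enters the safety catch and holds the lid there; above 0.23 rad it is past the catch and free
- lid_front (a point): the lid: yellow frame, 204 mm deep, 400 wide, 14 thick, with a clear window and two flat black palm pads on its front bar. This point: middle of its upper front edge (the edge nearest the buttons), 166 mm above the bench when shut, about 310 mm when fully open. It lifts and moves away from the buttons as the lid opens. The hinge is on its far edge
- estop (a joint): red mushroom emergency stop (32 mm across, in a yellow round base of 48 mm) on the ledge, 162 mm to the left of the middle of the buttons: 0 up, 0.005 m pressed. Not to be pressed
- estop_top (a point): centre of the emergency stop's top, 157 mm above the bench
- cup_mid (a point): loose white plastic cup, 70 mm across at the rim, 82 mm high, standing on the bench beside the chamber, left or right; this is its centre, half-way up. Bystander
- end_cover_mid (a point): loose round aluminium end cover, 92 mm across, 30 mm high, lying on the bench beside the chamber on the other side; its centre, half-way up. Bystander
- bearing_mid (a point): loose steel bearing ring, 42 mm across, 14 mm high, lying on the right part of the ledge 120 to 150 mm from the middle of the buttons; its centre, half-way up. Bystander
- screwdriver_grip (a point): loose screwdriver with a green handle, 200 mm long, lying on the bench between the robot and the ledge; this is the middle of its handle. Bystander

How it is judged:
By the outcome, as a careful person would: the job done as asked, in the order asked, and still so for the second after the job is handed in, with the robot touching nothing.
It also fails if it takes over 51 s, if anything falls off the work surface, if the arm or the gripper's body presses on something with over 40 N, if the wrist force passes 120 N, or if a joint passes its speed limit or range.

### The arm

A 6-joint arm with a two-finger parallel gripper is mounted at the origin on the work surface. World frame = base frame: x ahead of the robot, y to its left, z up, the work surface at z = 0. Lengths are in mm, angles in rad, forces in N, time in s.
With the tool pointing down it reaches from about 300 to 875 mm from the base axis. Payload 6.4 kg.
Tool frame: the origin (TCP) lies at the very end of the fingers, on their centre line; the grasp point (between the pads) lies grip_point_offset behind it (grip_point_offset is the distance from the TCP to the grasp point, in mm); z points along the fingers, x is the direction in which the jaws open and shut, and the axes are right-handed (so a half turn about z gives the same grasp; the last joint's range is limited). The gripper opens to 88 mm and grips with 3 to 60 N. Pads are 18 mm wide; open, the fingers measure 123 mm over their backs; the gripper's body (75 mm by 187 mm) begins 45 mm behind the grasp point.
Start: joints at [-1.393, 0.181, 1.607, -0, 1.354, -0.206], TCP at [215.324, -533.176, 238.714] pointing down, gripper open.
Joint ranges: [-2.99, 2.99], [-0.89, 2.07], [0.3, 2.58], [-1.14, 4.28], [0, 2.63], [-3.12, 3.12]. Speed limits (rad/s): [2.57, 2.57, 3.01, 3.14, 3.14, 3.14].

### API

Orientations are given as a unit quaternion [x, y, z, w].
In Python, from bench import * gives the robot as it stands.
- The arm moves only by the tool play_rows, never from a script. Its argument "deltas" is a list of rows, each an object of numbers: "tx", "ty", "tz": the shift along the world's x, y, z in mm; "twist": the turn about the world's z in degrees. A call has exactly 8 rows; each row is the pose to reach, as a shift and turn from the pose measured when the call began; what a row does not reach only later rows make up. A row lasts 1/10 s, in which the tool goes at most 50 mm and 8.59 degrees, less where a joint would pass 70% of its speed; a pose out of reach is approached as far as the arm can. A call with a gripper value outside its range is refused whole. "claw" is the gripper command: -1 is fully open, 1 is shut, values between are in proportion, set as the call begins (left out, the last holds). The fingers move at their own pace and stop on an object; the grip force is fixed at half the most. Time passes only in rows, so rows that repeat a pose let the fingers close, or fill a call up. It gives the time, the measured TCP pose, the force and the opening at its end, in the units of the state.
- get_obs(): the state, without advancing time (a new reading comes with each control period).
- read_camera(name): name is "scene" or "top"; returns a dict with "frame" (480x640x3 uint8, red, green, blue), "z_map" (480x640 float32, mm along the optical axis (not along the pixel's ray), 0 where there is no reading), "fx", "fy", "cx", "cy" (pixels), "distortion" ([k1, k2, p1, p2, k3] as OpenCV has them; the pictures are not rectified), "xyz" and "orientation" of the camera in the world. Camera axes: x right, y up, looking along -z (the intrinsics and any distortion apply to the point x, -y, -z); pixel columns grow to the right and rows downward; lengths in mm; the calibration is good to about 2 mm. A picture is of the moment at which its call begins.
- finish_job(): hands the job in, once; it reports no verdict.
Trained networks look in a picture, given as the dict that the camera call returned (one of the last four; its "shot" number tells which), for a name from the list of things; names that differ only in an ending like _2 or _b are one class to them, and where a whole thing is asked for, a point or a joint stands for the part that bears it (a point fixed in the world has none). Each returns a list of dicts, best first, with "score" (0 to 1); they miss things now and then, are a little off and sometimes report something else, mostly with a low value. They report only what shows in the picture. A call takes as long as a camera call.
- recognise(target, picture): "xyz" ([x, y, z] in mm, in the coordinates of the camera as it stood for that picture, good to about 4 mm: the middle of the surface that is visible of it).
- tip_of(target, picture): "xyz" ([x, y, z] in mm, in the coordinates of the camera as it stood for that picture, good to about 4 mm: a listed point, or the origin of a listed thing).
The state is a dict: "time_s": time; "q": joint angles; "joint_velocities": joint speeds; "effort": joint torques, N m; "tcp_pos": TCP position; "tool_rot": TCP orientation; "ft_force": force on the tool from outside, world axes, zero at the start; "wrist_torque": the same for the moment, N m; "grip_width": opening from 0.0 (shut) to 1.0 (fully open).
Only numpy, scipy, OpenCV 4.12 (cv2) and the standard library are available. Lean on these libraries where they do the work, as an engineer would, in place of code of your own. Each camera call takes 0.05 s, during which the arm holds its last target. There are 200 camera calls.

## Working session

There is one attempt and no reset: what is moved stays moved. The work goes in short steps, Python scripts to look and compute and a tool call to move; the robot and the scene stay as the last step left them, time stands still between calls to the robot, and variables do not carry over. Pictures are saved under pics/ and viewed, about 8 in all and at most 12, crops included, and the job is handed in when it is done.

Besides the shell and the picture viewer there is one more tool, called after "Emit:" in YAML: its name, and indented under it one key for each argument. play_rows: Moves the arm, as the interface text tells. Its arguments: {"type":"object","properties":{"deltas":{"type":"array","items":{"type":"object","properties":{"tx":{"type":"number"},"ty":{"type":"number"},"tz":{"type":"number"},"twist":{"type":"number"}}}},"claw":{"type":"number"}},"required":["deltas"]}

```bash
mkdir -p pics; ls
cat > h.py <<'E'
from bench import *
import numpy as np, cv2
from scipy.spatial.transform import Rotation as R
def w(p,c): return R.from_quat(c["orientation"]).apply(np.asarray(p))+np.array(c["xyz"])
def px(c,us,flip=True):
    us=np.atleast_2d(us).astype(float)
    K=np.array([[c["fx"],0,c["cx"]],[0,c["fy"],c["cy"]],[0,0,1]])
    n=cv2.undistortPoints(us.reshape(-1,1,2),K,np.array(c["distortion"],float)).reshape(-1,2)
    z=np.array([c["z_map"][int(round(v)),int(round(u))] for u,v in us])
    return w(np.c_[n[:,0]*z,-n[:,1]*z,-z],c)
def cloud(c):
    vv,uu=np.mgrid[0:480,0:640]; return px(c,np.c_[uu.ravel(),vv.ravel()]).reshape(480,640,3)
def save(c,n): cv2.imwrite(f"pics/{n}.png",c["frame"][:,:,::-1])
E
python3 - <<'E'
from h import *
o=get_obs(); print(o["time_s"],o["tcp_pos"],o["tool_rot"],o["grip_width"],o["ft_force"])
try: print("gpo",grip_point_offset)
except Exception as e: print(e)
for n in("top","scene"):
    c=read_camera(n); save(c,n+"0"); print(n,c["xyz"],c["orientation"])
    for t in["cap_left","cap_right","estop_top","lid_front","bearing_mid","cup_mid","end_cover_mid","screwdriver_grip","chamber"]:
        for r in tip_of(t,c)[:2]: print(t,round(r["score"],2),w(r["xyz"],c).round(1))
    P=cloud(c); f=c["frame"].astype(int)
    m=(f[...,0]>150)&(f[...,1]>110)&(f[...,2]<90)&(P[...,2]>148)&(P[...,2]<164)
    k,l,s,ce=cv2.connectedComponentsWithStats(m.astype(np.uint8))
    for i in range(1,k):
        if s[i,4]>25: print("blob",s[i],P[l==i].mean(0).round(1),np.ptp(P[l==i],axis=0).round(0))
E
```

```text
pics
0.0 [ 215.23986812 -532.64676184  237.83294096] [ 8.28977366e-01 -5.59281528e-01 -5.69785134e-04 -6.11043689e-04] 0.9995114011205379 [ 0.13423938 -0.61780722  0.7536085 ]
gpo 18.700000000000003
top [ 408.28904399   45.4901465  1267.32928236] [-0.0544576   0.04264856  0.70806562 -0.7027507 ]
cap_left 0.43 [ 537.3 -123.6  164. ]
cap_right 0.42 [ 522.7 -183.8  157.8]
estop_top 0.63 [715.8  76.1  17. ]
estop_top 0.57 [592.7  -1.  163.1]
bearing_mid 0.65 [ 491.5 -289.5  151.6]
bearing_mid 0.62 [ 591.4 -171.2  168.2]
end_cover_mid 0.81 [713.1  72.4  15.5]
screwdriver_grip 0.83 [ 413.5 -125.5   17.3]
chamber 0.92 [ 532.4 -153.8   -2.3]
blob [344 212  16  16  94] [590.3   1.  155.9] [36. 35. 15.]
blob [399 237   7  11  27] [ 537.5 -112.9  156.5] [23. 13. 10.]
scene [1235.91047779 -416.41692957  797.08858339] [0.36705097 0.19068007 0.40001932 0.8178626 ]
cap_right 0.53 [ 518.2 -180.9  162.6]
estop_top 0.69 [592.4   0.7 162.9]
lid_front 0.58 [ 591.3 -173.8  167.9]
bearing_mid 0.85 [ 494.2 -290.5  152.9]
bearing_mid 0.51 [ 591.7 -174.1  168.2]
cup_mid 0.89 [ 517.7 -459.6   43.1]
end_cover_mid 0.74 [715.1  74.1  17.4]
blob [280 215  25  17 181] [599.8  -8.9 152.6] [49. 48.  9.]
blob [215 228  14  13 155] [ 544.6 -124.3  157.1] [29. 24. 14.]
blob [179 235  14  14 161] [ 522.  -184.2  157.3] [27. 25. 14.]
blob [330 318  29  10  57] [840.6 -80.  161. ] [16. 42.  7.]
blob [260 336  30  10  76] [ 802.5 -181.5  160.9] [17. 40.  8.]
blob [232 343  27  10  65] [ 786.8 -223.2  160.7] [13. 37.  9.]
blob [164 350  67  21 177] [ 763.2 -286.2  160.8] [34. 87. 10.]
blob [ 83 379  36  11  81] [ 716.3 -410.7  161.1] [16. 42.  8.]
```

Run:
```python
import cv2
a=cv2.imread("pics/top0.png")[150:400,260:580];cv2.imwrite("pics/top0c.png",cv2.resize(a,None,fx=2.4,fy=2.4,interpolation=cv2.INTER_CUBIC))
a=cv2.imread("pics/scene0.png")[150:400,60:380];cv2.imwrite("pics/scene0c.png",cv2.resize(a,None,fx=2.4,fy=2.4,interpolation=cv2.INTER_CUBIC))
```

```text
(no output)
```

View pics/top0c.png

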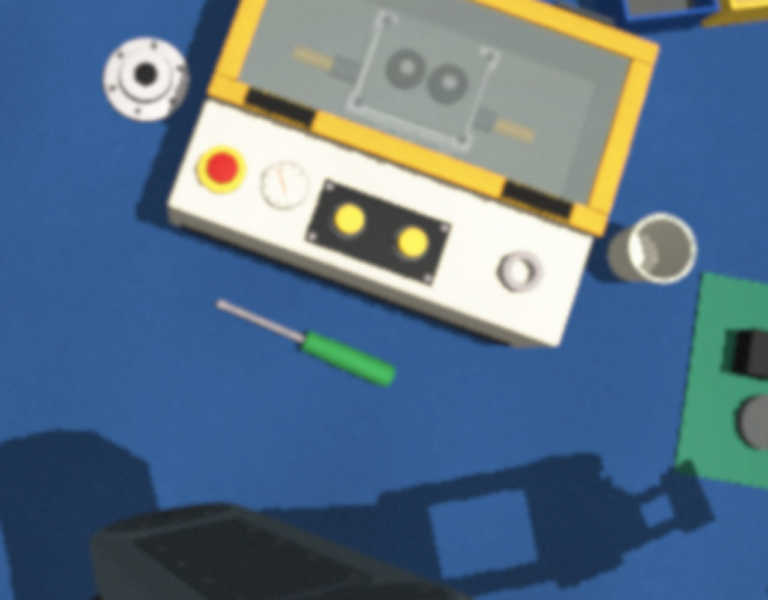

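View pics/scene0c.png

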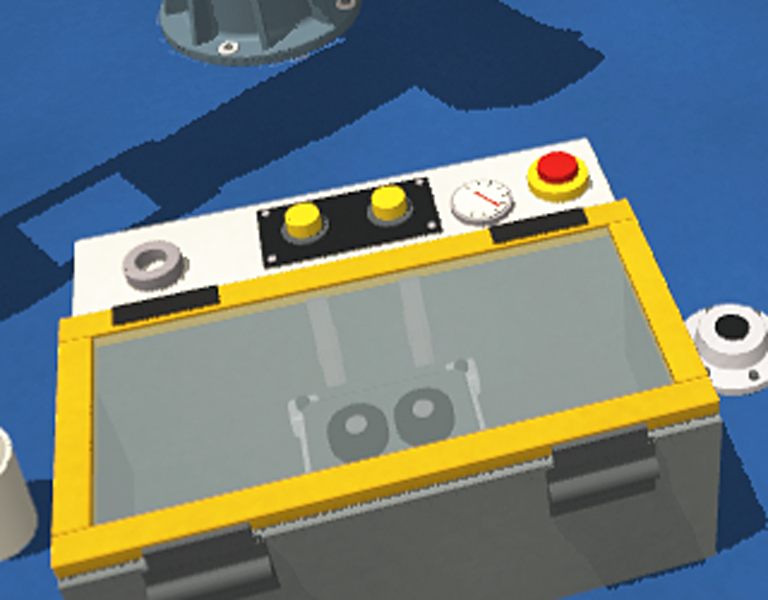

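The pictures show the lid shut and the caps clear. In the top crop, the left cap is at (350,218), the right cap at (412,242), and the e-stop at (222,168) on the left. The bearing is at (520,271) on the right of the ledge. I'll refine the cap positions by intersecting rays with the plane z=158.

```bash
cat >> h.py <<'E'
def ray(c,uv,z):
    K=np.array([[c["fx"],0,c["cx"]],[0,c["fy"],c["cy"]],[0,0,1]])
    n=cv2.undistortPoints(np.array([[uv]],float),K,np.array(c["distortion"],float))[0,0]
    d=R.from_quat(c["orientation"]).apply([n[0],-n[1],-1]); o=np.array(c["xyz"])
    return o+d*(z-o[2])/d[2]
def caps(c,zc=158):
    f=c["frame"].astype(int); P=cloud(c)
    m=((f[...,0]>130)&(f[...,1]>100)&(f[...,2]<110)&(f[...,0]-f[...,2]>70)&(np.hypot(P[...,0]-533,P[...,1]+154)<50)).astype(np.uint8)
    k,l,s,ce=cv2.connectedComponentsWithStats(m)
    return [(ray(c,ce[i],zc),s[i]) for i in range(1,k) if s[i,4]>20]
E
python3 - <<'E'
from h import *
for n in("top","scene"):
    c=read_camera(n)
    for p,s in caps(c,158): print(n,p.round(1),s)
E
```

```text
top [ 540.5 -121.2  158. ] [399 235  13  13 126]
top [ 517.8 -181.2  158. ] [426 245  12  12 120]
scene [ 546.1 -125.1  158. ] [215 227  14  15 174]
scene [ 523.3 -184.1  158. ] [179 234  15  15 182]
```

Emit:
play_rows:
  claw: -0.06
  deltas:
    - {"tx": 25, "ty": 30, "tz": 10, "twist": -5}
    - {"tx": 55, "ty": 65, "tz": 20, "twist": -11}
    - {"tx": 85, "ty": 100, "tz": 20, "twist": -17}
    - {"tx": 115, "ty": 138, "tz": 20, "twist": -24}
    - {"tx": 145, "ty": 175, "tz": 20, "twist": -30}
    - {"tx": 175, "ty": 210, "tz": 20, "twist": -36}
    - {"tx": 200, "ty": 240, "tz": 20, "twist": -42.7}
    - {"tx": 215, "ty": 258, "tz": 20, "twist": -42.7}

```text
time_s: 1.9
tcp_pos: [431.8, -272.8, 259.0]
tool_rot: [-0.568, 0.823, -0.0, 0.0]
ft_force: [-0.8, -0.8, 0.5]
grip_width: 0.533
```

Emit:
play_rows:
  deltas:
    - {"tx": 25, "ty": 30}
    - {"tx": 55, "ty": 67}
    - {"tx": 80, "ty": 98, "tz": -10}
    - {"tx": 95, "ty": 115, "tz": -35}
    - {"tx": 98.5, "ty": 120.5, "tz": -60}
    - {"tx": 98.5, "ty": 120.5, "tz": -79}
    - {"tx": 98.5, "ty": 120.5, "tz": -84}
    - {"tx": 98.5, "ty": 120.5, "tz": -84}

```text
$.deltas[0]: bad value
```

Run:
```python
from h import *
o=get_obs(); print(o["time_s"],o["tcp_pos"],o["ft_force"],o["grip_width"],R.from_quat(o["tool_rot"]).as_matrix().round(3).tolist())
ims=[]
for n in("scene","top"):
    c=read_camera(n)
    for t in["cap_left","cap_right"]:
        for r in tip_of(t,c)[:1]: print(n,t,round(r["score"],2),w(r["xyz"],c).round(1))
    for p,s in caps(c,158): print(n,p.round(1),s)
    a=c["frame"][150:310,100:330] if n=="scene" else c["frame"][170:330,330:560]
    ims.append(cv2.resize(a[:,:,::-1],(400*230//230*1,278)) if 0 else cv2.resize(a[:,:,::-1],(790,550),interpolation=cv2.INTER_CUBIC))
    cv2.imwrite(f"pics/{n}1.png",ims[-1])
```

```text
1.9 [ 431.81134613 -272.77393209  258.96465271] [-0.76079194 -0.8133184   0.53391735] 0.5325790931547932 [[-0.355, -0.935, 0.001], [-0.935, 0.355, 0.0], [-0.0, -0.001, -1.0]]
scene cap_left 0.73 [ 543.  -120.7  161.9]
scene cap_right 0.66 [ 517.9 -180.6  159.3]
scene [ 546. -125.  158.] [215 227  14  15 178]
scene [ 523.3 -184.2  158. ] [179 234  15  15 185]
top cap_left 0.41 [ 537.2 -123.1  159.8]
top cap_right 0.68 [ 518.7 -181.   158. ]
top [ 540.5 -121.4  158. ] [399 235  13  13 128]
top [ 517.9 -181.2  158. ] [426 245  12  12 121]
```

View pics/scene1.png

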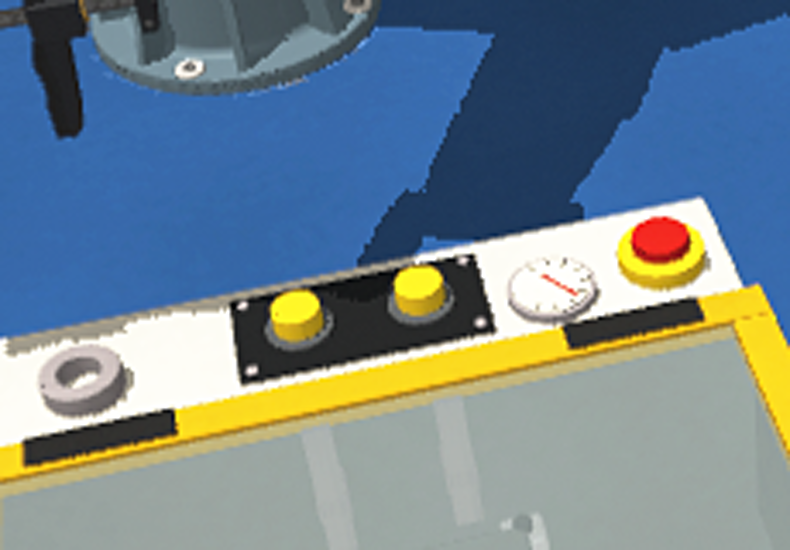

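The move was refused because every key must be given in every row. The picture shows both caps up, with their top centres at about (418,279) for the left and (297,303) for the right. I'll resend the move with all keys.

Emit:
play_rows:
  deltas:
    - {"tx": 25, "ty": 30, "tz": 0, "twist": 0}
    - {"tx": 55, "ty": 67, "tz": 0, "twist": 0}
    - {"tx": 80, "ty": 98, "tz": -10, "twist": 0}
    - {"tx": 95, "ty": 115, "tz": -35, "twist": 0}
    - {"tx": 98.5, "ty": 120.5, "tz": -60, "twist": 0}
    - {"tx": 98.5, "ty": 120.5, "tz": -79, "twist": 0}
    - {"tx": 98.5, "ty": 120.5, "tz": -84, "twist": 0}
    - {"tx": 98.5, "ty": 120.5, "tz": -84, "twist": 0}

```text
time_s: 3.0
tcp_pos: [527.6, -156.4, 174.1]
tool_rot: [-0.568, 0.823, 0.001, -0.001]
ft_force: [-0.3, 0.8, 0.7]
grip_width: 0.527
```

Run:
```python
from h import *
o=get_obs(); print(o["time_s"],o["tcp_pos"],o["ft_force"],o["grip_width"])
c=read_camera("scene")
for uv in[(221.7,231.2),(186.5,238.1)]: print(ray(c,uv,158).round(1))
a=c["frame"][150:310,100:330]
cv2.imwrite("pics/scene2.png",cv2.resize(a[:,:,::-1],(790,550),interpolation=cv2.INTER_CUBIC))
```

```text
3.0 [ 527.56768018 -156.37763704  174.0660278 ] [-0.28413863  0.84019652  0.74320485] 0.5269753977217445
[ 539.5 -120.7  158. ]
[ 516.5 -179.3  158. ]
```

View pics/scene2.png

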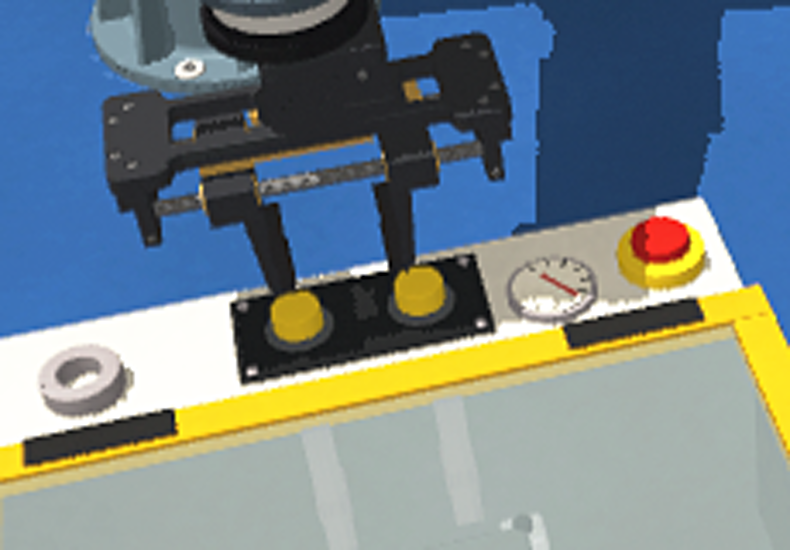

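The fingertips sit over the two caps but about 6 mm too far toward the right button. This agrees with the reported pose lagging its target by about 5 mm, so I'll correct it.

Emit:
play_rows:
  deltas:
    - {"tx": 2, "ty": 5, "tz": 0, "twist": 0}
    - {"tx": 2, "ty": 5, "tz": 0, "twist": 0}
    - {"tx": 2, "ty": 5, "tz": -4, "twist": 0}
    - {"tx": 2, "ty": 5, "tz": -8, "twist": 0}
    - {"tx": 2, "ty": 5, "tz": -8, "twist": 0}
    - {"tx": 2, "ty": 5, "tz": -8, "twist": 0}
    - {"tx": 2, "ty": 5, "tz": -8, "twist": 0}
    - {"tx": 2, "ty": 5, "tz": -8, "twist": 0}

```text
time_s: 3.85
tcp_pos: [530.3, -151.6, 167.2]
tool_rot: [-0.568, 0.823, -0.0, -0.0]
ft_force: [-0.3, -0.5, -0.5]
grip_width: 0.534
```

Run:
```python
from h import *
o=get_obs(); print(o["time_s"],o["tcp_pos"],o["ft_force"],o["grip_width"])
c=read_camera("scene")
a=c["frame"][190:270,150:265]
cv2.imwrite("pics/scene3.png",cv2.resize(a[:,:,::-1],(790,550),interpolation=cv2.INTER_CUBIC))
P=cloud(c); f=c["frame"].astype(int)
for lo,hi in((164,172),(172,180)):
    m=(f.max(2)<90)&(P[...,2]>lo)&(P[...,2]<hi)&(np.hypot(P[...,0]-529,P[...,1]+151)<70)
    k,l,s,ce=cv2.connectedComponentsWithStats(m.astype(np.uint8))
    for i in range(1,k):
        if s[i,4]>4: print("finger",lo,s[i],P[l==i].mean(0).round(1),P[l==i].min(0).round(0),P[l==i].max(0).round(0))
```

```text
3.85 [ 530.27540126 -151.61907808  167.24563048] [-0.26110923 -0.47406863 -0.45112411] 0.5335587334528316
finger 164 [217 230   4   2   5] [ 547.3 -130.3  170.1] [ 546. -132.  168.] [ 549. -128.  171.]
finger 164 [184 236   6   3   9] [ 527.7 -182.   170.5] [ 525. -187.  168.] [ 531. -178.  172.]
finger 172 [216 226   9   5  30] [ 549.8 -126.7  175.8] [ 544. -132.  172.] [ 554. -120.  179.]
finger 172 [182 232   8   6  27] [ 528.  -183.   176.2] [ 525. -189.  172.] [ 530. -177.  179.]
```

View pics/scene3.png

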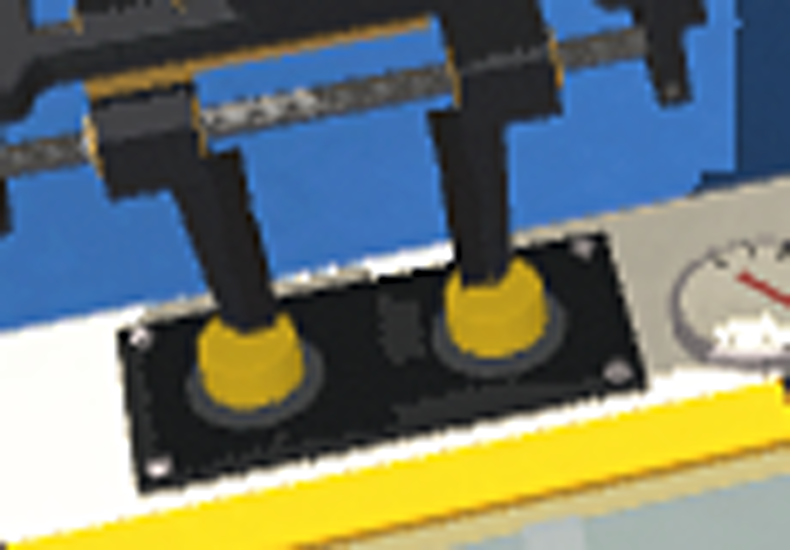

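The tips are over the caps at image (484,280) for the left and (247,325) for the right, against cap centres at 497 and 252. I'll shift 2 mm toward the left, open about 3 mm, and then press.

Emit:
play_rows:
  claw: -0.12
  deltas:
    - {"tx": 0, "ty": 1.7, "tz": 0, "twist": 0}
    - {"tx": 0, "ty": 1.7, "tz": 0, "twist": 0}
    - {"tx": 0, "ty": 1.7, "tz": -3, "twist": 0}
    - {"tx": 0, "ty": 1.7, "tz": -7, "twist": 0}
    - {"tx": 0, "ty": 1.7, "tz": -11, "twist": 0}
    - {"tx": 0, "ty": 1.7, "tz": -15, "twist": 0}
    - {"tx": 0, "ty": 1.7, "tz": -17, "twist": 0}
    - {"tx": 0, "ty": 1.7, "tz": -17, "twist": 0}

```text
time_s: 4.7
tcp_pos: [530.3, -150.0, 150.9]
tool_rot: [-0.568, 0.823, -0.0, -0.0]
ft_force: [-3.3, 1.3, 10.4]
grip_width: 0.563
```

Force is about 10 N, as expected for both caps at 7–8 mm. I'll go slightly deeper and hold.

Emit:
play_rows:
  deltas:
    - {"tx": 0, "ty": 0, "tz": -0.8, "twist": 0}
    - {"tx": 0, "ty": 0, "tz": -0.8, "twist": 0}
    - {"tx": 0, "ty": 0, "tz": -0.8, "twist": 0}
    - {"tx": 0, "ty": 0, "tz": -0.8, "twist": 0}
    - {"tx": 0, "ty": 0, "tz": -0.8, "twist": 0}
    - {"tx": 0, "ty": 0, "tz": -0.8, "twist": 0}
    - {"tx": 0, "ty": 0, "tz": -0.8, "twist": 0}
    - {"tx": 0, "ty": 0, "tz": -0.8, "twist": 0}

```text
time_s: 5.5
tcp_pos: [530.3, -150.0, 150.9]
tool_rot: [-0.568, 0.823, -0.0, -0.0]
ft_force: [-3.9, 2.3, 9.2]
grip_width: 0.561
```

```bash
cat > lid.py <<'E'
from h import *
import sys
o=get_obs(); print(o["time_s"],np.round(o["tcp_pos"],1),np.round(o["ft_force"],1))
c=read_camera("scene"); P=cloud(c); f=c["frame"].astype(int)
ex=np.array([.935,-.355]);ey=np.array([.355,.935]); d=P[...,:2]-np.array([530,-150.5])
X=d@ex; Y=d@ey
y=(f[...,0]>140)&(f[...,1]>90)&(f[...,2]<110)&(c["z_map"]>0)
# side bars: lid profile
m=y&(np.abs(Y)>172)&(np.abs(Y)<205)&(X>60)&(X<290)&(P[...,2]>150)
if m.sum()>20:
    a=np.polyfit(X[m],P[...,2][m],1); print("lid slope rad",np.arctan(-a[0]).round(3),"n",m.sum(),"z@front",np.percentile(P[...,2][m],98).round(1))
if len(sys.argv)>1: save(c,sys.argv[1])
E
python3 lid.py scene4
```

```text
5.5 [ 530.3 -150.   150.9] [-3.9  2.3  9.2]
lid slope rad 0.14 n 3611 z@front 193.9
```

The lid is rising (0.14 rad). I'll keep holding.

Emit:
play_rows:
  deltas:
    - {"tx": 0, "ty": 0, "tz": -0.8, "twist": 0}
    - {"tx": 0, "ty": 0, "tz": -0.8, "twist": 0}
    - {"tx": 0, "ty": 0, "tz": -0.8, "twist": 0}
    - {"tx": 0, "ty": 0, "tz": -0.8, "twist": 0}
    - {"tx": 0, "ty": 0, "tz": -0.8, "twist": 0}
    - {"tx": 0, "ty": 0, "tz": -0.8, "twist": 0}
    - {"tx": 0, "ty": 0, "tz": -0.8, "twist": 0}
    - {"tx": 0, "ty": 0, "tz": -0.8, "twist": 0}

```text
time_s: 6.35
tcp_pos: [530.3, -149.9, 151.0]
tool_rot: [-0.568, 0.823, -0.0, -0.0]
ft_force: [-4.0, 1.8, 10.0]
grip_width: 0.556
```

Emit:
play_rows:
  deltas:
    - {"tx": 0, "ty": 0, "tz": -0.8, "twist": 0}
    - {"tx": 0, "ty": 0, "tz": -0.8, "twist": 0}
    - {"tx": 0, "ty": 0, "tz": -0.8, "twist": 0}
    - {"tx": 0, "ty": 0, "tz": -0.8, "twist": 0}
    - {"tx": 0, "ty": 0, "tz": -0.8, "twist": 0}
    - {"tx": 0, "ty": 0, "tz": -0.8, "twist": 0}
    - {"tx": 0, "ty": 0, "tz": -0.8, "twist": 0}
    - {"tx": 0, "ty": 0, "tz": -0.8, "twist": 0}

```text
time_s: 7.15
tcp_pos: [530.3, -150.0, 151.0]
tool_rot: [-0.568, 0.823, -0.0, -0.0]
ft_force: [-4.6, 2.3, 10.1]
grip_width: 0.56
```

```bash
python3 lid.py scene5
```

```text
7.15 [ 530.3 -150.   151. ] [-4.6  2.3 10.1]
lid slope rad 0.345 n 4121 z@front 231.9
```

The lid is at 0.34 rad, well past the catch. I'll release straight up and then back away from the lid.

Emit:
play_rows:
  deltas:
    - {"tx": 0, "ty": 0, "tz": 6, "twist": 0}
    - {"tx": 0, "ty": 0, "tz": 14, "twist": 0}
    - {"tx": 0, "ty": 0, "tz": 24, "twist": 0}
    - {"tx": -10, "ty": 4, "tz": 32, "twist": 0}
    - {"tx": -30, "ty": 11, "tz": 38, "twist": 0}
    - {"tx": -55, "ty": 20, "tz": 40, "twist": 0}
    - {"tx": -80, "ty": 30, "tz": 40, "twist": 0}
    - {"tx": -100, "ty": 38, "tz": 40, "twist": 0}

```text
time_s: 8.0
tcp_pos: [429.1, -111.4, 191.2]
tool_rot: [-0.568, 0.823, -0.0, -0.0]
ft_force: [0.7, 0.4, -0.0]
grip_width: 0.558
```

Emit:
play_rows:
  deltas:
    - {"tx": -15, "ty": 5, "tz": 10, "twist": 0}
    - {"tx": -30, "ty": 10, "tz": 20, "twist": 0}
    - {"tx": -35, "ty": 12, "tz": 30, "twist": 0}
    - {"tx": -35, "ty": 12, "tz": 30, "twist": 0}
    - {"tx": -35, "ty": 12, "tz": 30, "twist": 0}
    - {"tx": -35, "ty": 12, "tz": 30, "twist": 0}
    - {"tx": -35, "ty": 12, "tz": 30, "twist": 0}
    - {"tx": -35, "ty": 12, "tz": 30, "twist": 0}

```text
time_s: 8.8
tcp_pos: [394.1, -99.4, 220.7]
tool_rot: [-0.568, 0.823, 0.0, -0.001]
ft_force: [0.9, -0.3, -0.2]
grip_width: 0.559
```

Emit:
play_rows:
  deltas:
    - {"tx": 0, "ty": 0, "tz": 0, "twist": 0}
    - {"tx": 0, "ty": 0, "tz": 0, "twist": 0}
    - {"tx": 0, "ty": 0, "tz": 0, "twist": 0}
    - {"tx": 0, "ty": 0, "tz": 0, "twist": 0}
    - {"tx": 0, "ty": 0, "tz": 0, "twist": 0}
    - {"tx": 0, "ty": 0, "tz": 0, "twist": 0}
    - {"tx": 0, "ty": 0, "tz": 0, "twist": 0}
    - {"tx": 0, "ty": 0, "tz": 0, "twist": 0}

```text
time_s: 9.6
tcp_pos: [394.1, -99.4, 220.7]
tool_rot: [-0.568, 0.823, 0.0, -0.001]
ft_force: [-0.4, -0.5, -0.8]
grip_width: 0.563
```

```bash
python3 lid.py scene6
```

```text
9.6 [394.1 -99.4 220.7] [-0.4 -0.5 -0.8]
lid slope rad 0.661 n 4796 z@front 281.6
```

Still rising freely. I'll wait.

Emit:
play_rows:
  deltas:
    - {"tx": 0, "ty": 0, "tz": 0, "twist": 0}
    - {"tx": 0, "ty": 0, "tz": 0, "twist": 0}
    - {"tx": 0, "ty": 0, "tz": 0, "twist": 0}
    - {"tx": 0, "ty": 0, "tz": 0, "twist": 0}
    - {"tx": 0, "ty": 0, "tz": 0, "twist": 0}
    - {"tx": 0, "ty": 0, "tz": 0, "twist": 0}
    - {"tx": 0, "ty": 0, "tz": 0, "twist": 0}
    - {"tx": 0, "ty": 0, "tz": 0, "twist": 0}

```text
time_s: 10.45
tcp_pos: [394.1, -99.4, 220.7]
tool_rot: [-0.568, 0.823, 0.0, -0.001]
ft_force: [0.5, 0.3, 0.3]
grip_width: 0.561
```

Emit:
play_rows:
  deltas:
    - {"tx": 0, "ty": 0, "tz": 0, "twist": 0}
    - {"tx": 0, "ty": 0, "tz": 0, "twist": 0}
    - {"tx": 0, "ty": 0, "tz": 0, "twist": 0}
    - {"tx": 0, "ty": 0, "tz": 0, "twist": 0}
    - {"tx": 0, "ty": 0, "tz": 0, "twist": 0}
    - {"tx": 0, "ty": 0, "tz": 0, "twist": 0}
    - {"tx": 0, "ty": 0, "tz": 0, "twist": 0}
    - {"tx": 0, "ty": 0, "tz": 0, "twist": 0}

```text
time_s: 11.25
tcp_pos: [394.1, -99.4, 220.7]
tool_rot: [-0.568, 0.823, 0.0, -0.001]
ft_force: [0.6, 0.2, 0.3]
grip_width: 0.559
```

Emit:
play_rows:
  deltas:
    - {"tx": 0, "ty": 0, "tz": 0, "twist": 0}
    - {"tx": 0, "ty": 0, "tz": 0, "twist": 0}
    - {"tx": 0, "ty": 0, "tz": 0, "twist": 0}
    - {"tx": 0, "ty": 0, "tz": 0, "twist": 0}
    - {"tx": 0, "ty": 0, "tz": 0, "twist": 0}
    - {"tx": 0, "ty": 0, "tz": 0, "twist": 0}
    - {"tx": 0, "ty": 0, "tz": 0, "twist": 0}
    - {"tx": 0, "ty": 0, "tz": 0, "twist": 0}

```text
time_s: 12.05
tcp_pos: [394.1, -99.4, 220.7]
tool_rot: [-0.568, 0.823, 0.0, -0.001]
ft_force: [-0.5, 0.2, 0.1]
grip_width: 0.56
```

Emit:
play_rows:
  deltas:
    - {"tx": 0, "ty": 0, "tz": 0, "twist": 0}
    - {"tx": 0, "ty": 0, "tz": 0, "twist": 0}
    - {"tx": 0, "ty": 0, "tz": 0, "twist": 0}
    - {"tx": 0, "ty": 0, "tz": 0, "twist": 0}
    - {"tx": 0, "ty": 0, "tz": 0, "twist": 0}
    - {"tx": 0, "ty": 0, "tz": 0, "twist": 0}
    - {"tx": 0, "ty": 0, "tz": 0, "twist": 0}
    - {"tx": 0, "ty": 0, "tz": 0, "twist": 0}

```text
time_s: 12.85
tcp_pos: [394.1, -99.4, 220.7]
tool_rot: [-0.568, 0.823, 0.0, -0.001]
ft_force: [-0.3, -0.2, 0.1]
grip_width: 0.562
```

```bash
python3 lid.py scene7
```

```text
12.85 [394.1 -99.4 220.7] [-0.3 -0.2  0.1]
lid slope rad 0.901 n 4814 z@front 309.6
```

Emit:
play_rows:
  deltas:
    - {"tx": 0, "ty": 0, "tz": 0, "twist": 0}
    - {"tx": 0, "ty": 0, "tz": 0, "twist": 0}
    - {"tx": 0, "ty": 0, "tz": 0, "twist": 0}
    - {"tx": 0, "ty": 0, "tz": 0, "twist": 0}
    - {"tx": 0, "ty": 0, "tz": 0, "twist": 0}
    - {"tx": 0, "ty": 0, "tz": 0, "twist": 0}
    - {"tx": 0, "ty": 0, "tz": 0, "twist": 0}
    - {"tx": 0, "ty": 0, "tz": 0, "twist": 0}

```text
time_s: 13.7
tcp_pos: [394.1, -99.4, 220.7]
tool_rot: [-0.568, 0.823, 0.0, -0.001]
ft_force: [0.4, -0.8, 0.1]
grip_width: 0.558
```

Emit:
play_rows:
  deltas:
    - {"tx": 0, "ty": 0, "tz": 0, "twist": 0}
    - {"tx": 0, "ty": 0, "tz": 0, "twist": 0}
    - {"tx": 0, "ty": 0, "tz": 0, "twist": 0}
    - {"tx": 0, "ty": 0, "tz": 0, "twist": 0}
    - {"tx": 0, "ty": 0, "tz": 0, "twist": 0}
    - {"tx": 0, "ty": 0, "tz": 0, "twist": 0}
    - {"tx": 0, "ty": 0, "tz": 0, "twist": 0}
    - {"tx": 0, "ty": 0, "tz": 0, "twist": 0}

```text
time_s: 14.5
tcp_pos: [394.1, -99.4, 220.7]
tool_rot: [-0.568, 0.823, 0.0, -0.001]
ft_force: [0.2, -0.2, 0.1]
grip_width: 0.561
```

```bash
python3 lid.py scene8
python3 - <<'E'
from h import *
c=read_camera("scene")
for t in["estop_top","lid_front","bearing_mid","cup_mid","end_cover_mid"]:
    for r in tip_of(t,c)[:1]: print(t,round(r["score"],2),w(r["xyz"],c).round(1))
c=read_camera("top")
for r in tip_of("screwdriver_grip",c)[:1]: print(w(r["xyz"],c).round(1))
E
```

```text
14.5 [394.1 -99.4 220.7] [ 0.2 -0.2  0.1]
lid slope rad 0.901 n 4815 z@front 309.6
lid_front 0.88 [ 693.5 -214.2  313.4]
bearing_mid 0.74 [ 691.9 -213.3  308.8]
cup_mid 0.98 [ 517.5 -459.6   44.9]
end_cover_mid 0.59 [713.   74.6  17.2]
```

View pics/scene8.png

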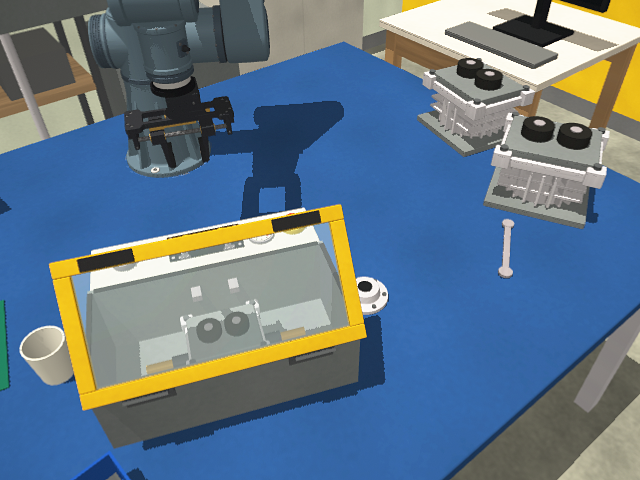

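The lid is fully open: 0.901 rad, front edge at z 310, and steady over the last two checks. The gripper is clear at about (180,130), and the cup at (47,355) and end cover at (370,293) have not moved. I'm handing the job in.

```bash
python3 -c "
from bench import *
print(finish_job())"
```

```text
the job is handed in; nothing more can be done
None
```

The lid is fully open and the job is handed in, at about 14.6 s of the 51 s allowed. I pressed both latch buttons together with the fingertips, about 7 mm deep at about 10 N in total. I held them until the lid measured 0.34 rad, past the 0.23 rad catch. I then lifted straight off and backed away toward the robot, and the lid rose the rest of the way by itself.

**Last checks**
- **Lid:** it measured 0.901 rad with its front edge at about 310 mm, the same at 12.85 s and 14.5 s.
- **Robot:** the wrist force was back to about zero and the gripper was clear of everything.
- **Cup and end cover:** both were within about 2 mm of where they started.

**Not confirmed at the end**
- **Emergency stop:** the open lid hid it, so the network did not report it. The arm never came near it.
- **Bearing ring:** the network's hit for it was on the lid edge, a false detection. The arm never came near the ring.
- **Screwdriver:** it was not detected in the last top view. The tool retreated above it with the fingertips at 190 to 220 mm, and no contact force showed.

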